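Set the meeting camera on its base, lens toward the pointer

ROBOT

A 6-joint arm with a two-finger parallel gripper is mounted at the origin on a cart in front of the work surface, level with it; the furniture and walls round the work are solid. World frame = base frame: x ahead of the robot, y to its left, z up, the work surface at z = 0. Lengths are in m, angles in degrees, forces in N, time in s.
With the tool pointing down it reaches from about 0.275 to 0.85 m from the base axis. Payload 5.2 kg.
Tool frame: the origin (TCP) lies between the finger pads; the fingertips stand 17 mm ahead of it and the grasp point (between the pads) lies 2 mm behind it; z points along the fingers, x is the direction in which the jaws open and shut, and the axes are right-handed (so a half turn about z gives the same grasp; the last joint's range is limited). The gripper opens to 85 mm and grips with 20 to 120 N. Pads are 22 mm wide; open, the fingers measure 114 mm over their backs; the gripper's body (76 mm by 85 mm) begins 54 mm behind the grasp point. The pads swing forward as they close: fully open they stand 13 mm farther back than shut.
Start: joints at [57.708, 14.817, 87.949, -0, 77.235, -11.62], TCP at [0.194, 0.515, 0.248] pointing down, gripper open.
Joint ranges: [-179.93, 179.93], [-52.35, 119.4], [10.71, 147.94], [-69.91, 249.91], [12.55, 155.21], [-178.61, 178.61]. Speed limits (degrees/s): [147.25, 147.25, 180, 180, 180, 180].

INTERFACE

Orientations are given as [roll, pitch, yaw] about the fixed x, y, z axes, in that order (R = Rz(yaw) Ry(pitch) Rx(roll)).
In Python, from workcell import robot, snapshot, masks_of, landmark_of gives the robot as it stands.
- The arm moves only by the shell command python3 -m crank 'ROWS' [OPENING]. ROWS is JSON, a list of rows, each an object with "dp": the shift along the tool's x, y, z in mm, a list of three; "spin": the turn about the tool's z in degrees. In form: [{"dp": [tx, ty, tz], "spin": spin}, ...]. A call has exactly 10 rows; each row shifts and turns the commanded pose from where the row before left it, along the tool's axes as they then stand; what a row does not reach is not made up. A row lasts 1/8 s, in which the tool goes at most 62.5 mm and 10.7 degrees, less where a joint would pass 70% of its speed; a pose out of reach is approached as far as the arm can. A call is refused whole if a number of a shift passes 62.5 or a number of a turn 10.7, either way. A call with a gripper value outside its range is refused whole. OPENING is the finger opening in mm, from 0 to 85.4, set as the call begins (- or left out, the last holds). The fingers move at their own pace and stop on an object; the grip force is fixed at half the most. Time passes only in rows, so rows that do not move let the fingers close, or fill a call up. It gives the time, the measured TCP pose, the force and the opening at its end, in the units of the state.
- robot.get_state(): the state, without advancing time (a new reading comes with each control period).
- snapshot(name): name is "scene" or "top" or "wrist"; returns a dict with "image" (384x512x3 uint8, red, green, blue), "vertical_fov" (degrees; the focal length in pixels is half the picture's height over the tangent of half this angle, whatever the lens; pixels are square), "cx", "cy" (the principal point, pixels), "R" (3x3) and "t" (3): a world point X has camera coordinates R X + t. Camera axes: x right, y down, z forward; pixel columns grow to the right and rows downward; lengths in m; the calibration is good to about 2 mm. A picture is of the moment at which its call begins. There is no depth.
- robot.finish_job(): hands the job in, once; it reports no verdict.
Trained networks look in a picture, given as the dict that the camera call returned (one of the last four; its "shot" number tells which), for a name from the list of things; names that differ only in an ending like _2 or _b are one class to them, and where a whole thing is asked for, a point or a joint stands for the part that bears it (a point fixed in the world has none). Each returns a list of dicts, best first, with "conf" (0 to 1); they miss things now and then, are a little off and sometimes report something else, mostly with a low value. They report only what shows in the picture. A call takes as long as a camera call. They do not tell look-alikes from the thing itself.
- masks_of(picture, label): "region" (384x512 bool, what is visible of it) and "bbox" ([centre column, centre row, width, height] in pixels, round what is visible of it).
- landmark_of(picture, label): "point" ([row, column] in pixels: a listed point, or the origin of a listed thing).
The state is a dict: "clock": time; "joint_pos": joint angles; "dq": joint speeds; "joint_efforts": joint torques, N m; "tcp_pos": TCP position; "orientation": TCP orientation; "contact_force": force on the tool from outside, world axes, zero at the start; "ft_torque": the same for the moment, N m; "gripper_width": finger opening in m.
Only numpy, scipy, OpenCV 4.12 (cv2) and the standard library are available. Lean on these libraries where they do the work, as an engineer would, in place of code of your own. Each camera call takes 0.05 s, during which the arm holds its last target.

TASK

Get the desk ready for a video meeting: stand the small cylindrical camera upright in the middle of the rubber pad of its round base, turned about its axis so that the lens faces straight toward the raised V-shaped pointer on the base's rim. Put it down gently, do not drop it, then let go, and leave the other things on the desk where they are.

Things in the scene. Friction and masses are not known exactly. Their poses are not given: they have to be found in the camera images.
- camera_centre (a point): centre (half-way up, on the axis) of the loose meeting camera: an upright metal cylinder 48 mm in diameter and 80 mm tall on a rubber foot 52 mm in diameter, about 0.2 kg, standing upright on the desk; this point is 40 mm above its underside. z is up along its axis; its lens looks along this frame's -x. Best gripped across its sides (along y, 48 mm wide); on the -x side lens and hood stick out
- camera_lens (a point): front of the camera's lens: a black round lens barrel 24 mm in diameter, standing out 6 mm from the cylinder, 54 mm above the underside and 30 mm from the axis toward -x; a flat black sun hood (26 mm wide, reaching 38 mm from the axis, at 68 to 72 mm height) sticks out just above it, and a short thin black bar on the camera's top runs from the middle toward the lens. Axes as camera_centre
- base_centre (a point): centre of the top of the round rubber pad (74 mm in diameter) in the middle of the camera base: a grey disc 120 mm in diameter, fixed to the desk. The pad is flat, nothing locates the camera on it; its top is 12 mm above the desk. From here the raised pointer lies toward -x, and a small round black button (10 mm, it does nothing) lies at the opposite rim, toward +x
- base_pointer (a point): middle of the base's pointer: a raised V-shaped metal chevron, about 20 mm long and 28 mm wide, its tip pointing outward, lying on the rim of the base outside the pad, 50 mm from the base's centre toward -x; its top is 14 mm above the desk. Axes as base_centre
- meeting_camera: the meeting camera itself; origin at the centre of its underside, axes as camera_centre
- eraser: vinyl eraser in a sleeve, 20x44x12, lying flat between the two work places; origin at the centre of its underside (sizes in mm); to be left alone
- bulldog_clip_0: black foldback clip, 33x41x22, lying between the two work places; origin at its underside (sizes in mm); to be left alone
- usb_stick: memory stick, 17x38x9, lying flat; origin at the centre of its underside (sizes in mm); to be left alone
- rubber_stamp: rubber stamp with turned handle, 28x56x70 tall, standing near the left edge of the desk; origin at the centre of its underside (sizes in mm); to be left alone
- stapler: desk stapler, 144x39x54, standing to the right; origin at the centre of its underside (sizes in mm); to be left alone
- mug: mug, 92x127x95 tall, standing at the back; origin at its underside (sizes in mm); to be left alone
There are look-alikes about, which are no part of the job. There is more than one size of the part that bears base_centre; the job needs the larger.

How it is judged:
By the outcome, as a careful person would: the job done as asked, in the order asked, and still so for the second after the job is handed in, with the robot touching nothing.
It also fails if it takes over 32 s, if anything falls off the work surface, if the arm or the gripper's body presses on something with over 40 N, if the wrist force passes 120 N, or if a joint passes its speed limit or range.

## Working session

There is one attempt and no reset: what is moved stays moved. The work goes in short steps, Python scripts to look and compute and a shell command to move; the robot and the scene stay as the last step left them, time stands still between calls to the robot, and variables do not carry over. Pictures are saved under pics/ and viewed, and the job is handed in when it is done.

```bash
mkdir -p pics; ls; python3 - <<'E'
from workcell import robot, snapshot, masks_of, landmark_of
import cv2,pickle
print(robot.get_state())
for n in ["scene","top","wrist"]:
    s=snapshot(n); cv2.imwrite(f"pics/{n}0.png",s["image"][:,:,::-1]); pickle.dump(s,open(f"pics/{n}0.pkl","wb"))
    print(n,s["vertical_fov"],s["cx"],s["cy"],s["R"],s["t"])
    for l in ["camera_centre","camera_lens","base_centre","base_pointer","meeting_camera"]:
        print(l,[(d["conf"],d["point"]) for d in landmark_of(s,l)])
E
```

```text
pics
{'clock': 0.0, 'joint_pos': array([ 5.77095473e+01,  1.48597381e+01,  8.80118061e+01, -1.51540128e-03,
        7.72365907e+01, -1.16194836e+01]), 'dq': array([-0.01019191,  0.03923689, -0.02827426,  0.01665572,  0.09513025,
       -0.06213367]), 'joint_efforts': array([-9.62123086e-04, -4.46035552e+01, -2.90562165e+01, -3.31351557e-04,
        1.19049576e-02, -1.65383432e-05]), 'tcp_pos': array([0.19385504, 0.51415372, 0.24746509]), 'orientation': array([-1.79979667e+02,  1.06216470e-01,  6.93293859e+01]), 'contact_force': array([ 0.29490448, -0.13167398,  0.28946618]), 'ft_torque': array([-0.00318644,  0.00718775, -0.03335598]), 'gripper_width': 0.0855170574850991}
scene 57.20389664705746 251.5575973676192 186.11732593531625 [[ 0.67795946 -0.73500098  0.01202185]
 [-0.46010565 -0.43703898 -0.77285168]
 [ 0.57330076  0.51843079 -0.63447281]] [-0.47779348  0.25942493  0.78001136]
camera_centre [(0.79, [174.0, 180.1])]
camera_lens [(0.61, [173.6, 187.7])]
base_centre [(0.71, [243.6, 255.2]), (0.71, [289.8, 287.8]), (0.59, [173.0, 186.6])]
base_pointer [(0.56, [302.2, 280.2]), (0.5
[... 160 characters left out ...]
3531e-04]
 [-9.72108080e-01  6.73743564e-02 -2.24647672e-01]
 [ 2.24046398e-01 -1.64496374e-02 -9.74439645e-01]] [-0.11234455  0.5786201   1.09469928]
camera_centre [(0.76, [226.7, 179.8])]
camera_lens [(0.67, [218.9, 187.7])]
base_centre [(0.71, [240.6, 339.2]), (0.57, [227.0, 291.5])]
base_pointer [(0.87, [251.7, 340.5])]
meeting_camera [(0.72, [228.0, 179.3])]
wrist 59.627566573687616 261.2435347790295 191.35423326257822 [[ 3.53251599e-01  9.35528199e-01 -5.45117299e-04]
 [ 8.99580981e-01 -3.39517992e-01  2.74739133e-01]
 [ 2.56841129e-01 -9.75424154e-02 -9.61518649e-01]] [-0.55050861 -0.03604398  0.37947391]
camera_centre []
camera_lens []
base_centre []
base_pointer []
meeting_camera []
```

View pics/scene0.png

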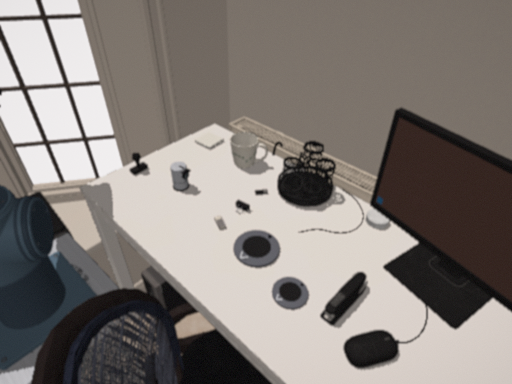

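View pics/top0.png

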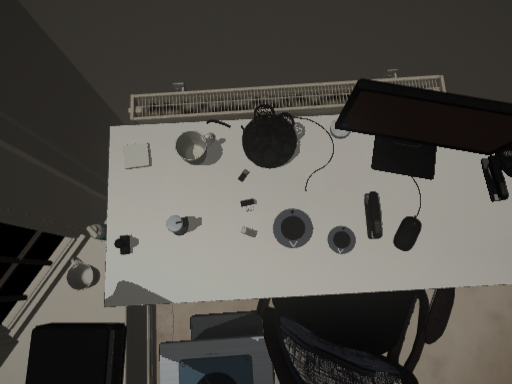

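```bash
python3 - <<'E'
import cv2
a=cv2.imread("pics/top0.png")[170:290,140:400]
cv2.imwrite("pics/top0c.png",cv2.resize(a,None,fx=3,fy=3,interpolation=cv2.INTER_CUBIC))
E
```

```text
(no output)
```

View pics/top0c.png

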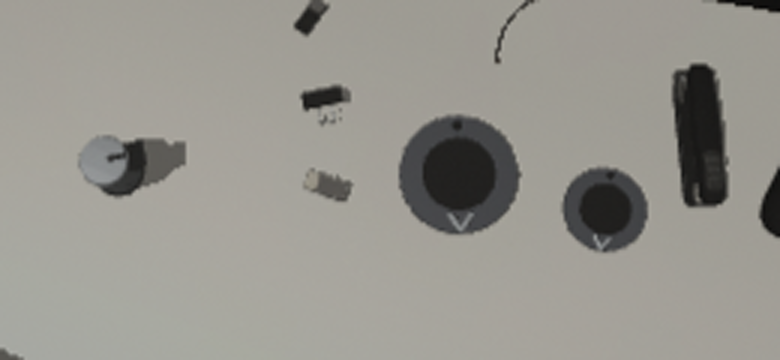

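The top view shows two bases: a larger one at about (293,228) and a smaller one at (342,240). The larger is the one the task asks for. The camera is at (178,225), with its lens bar pointing image right.

```bash
cat > h.py <<'E'
import numpy as np
def ray(s,u,v,z):
    f=192/np.tan(np.radians(s["vertical_fov"]/2)); R=np.array(s["R"]);t=np.array(s["t"])
    d=R.T@np.array([(u-s["cx"])/f,(v-s["cy"])/f,1]); c=-R.T@t
    return c+d*(z-c[2])/d[2]
def proj(s,X):
    f=192/np.tan(np.radians(s["vertical_fov"]/2)); p=np.array(s["R"])@np.array(X)+np.array(s["t"])
    return f*p[0]/p[2]+s["cx"], f*p[1]/p[2]+s["cy"]
E
python3 - <<'E'
from h import *; import pickle,numpy as np
np.set_printoptions(precision=4,suppress=True)
t=pickle.load(open("pics/top0.pkl","rb"));s=pickle.load(open("pics/scene0.pkl","rb"));w=pickle.load(open("pics/wrist0.pkl","rb"))
print("cam",ray(t,179.8,226.7,.04),ray(s,180.1,174,.04),"lens",ray(t,187.7,218.9,.054),ray(s,187.7,173.6,.054))
print("top disc", ray(t,140+103/3,170+159/3,.08), "bar end",ray(t,140+123/3,170+156/3,.08))
print("base",ray(t,140+459/3,170+174/3,.012),ray(s,255.2,243.6,.012),"ptr",ray(t,140+459/3,170+222/3,.014),ray(s,242.4,256.4,.014),"btn",ray(t,140+457/3,170+125/3,.012))
R=np.array(w["R"]);print("wristcam",-R.T@np.array(w["t"]))
E
```

```text
cam [0.4737 0.084  0.04  ] [0.4853 0.0973 0.04  ] lens [0.493  0.0577 0.054 ] [0.4919 0.0667 0.054 ]
top disc [0.4797 0.0918 0.08  ] bar end [0.4812 0.0727 0.08  ]
base [ 0.45   -0.2517  0.012 ] [ 0.4539 -0.2439  0.012 ] ptr [ 0.402  -0.2472  0.014 ] [ 0.4   -0.25   0.014] btn [ 0.4999 -0.2542  0.012 ]
wristcam [0.1294 0.5398 0.3745]
```

```bash
python3 - <<'E'
import cv2
a=cv2.imread("pics/top0.png")
for n,(y0,y1,x0,x1) in {"camcrop":(205,245,155,205),"basecrop":(200,262,262,365)}.items():
    k=700//(x1-x0)
    cv2.imwrite(f"pics/{n}.png",cv2.resize(a[y0:y1,x0:x1],None,fx=k,fy=k,interpolation=cv2.INTER_CUBIC));print(n,k)
E
```

```text
camcrop 14
basecrop 6
```

View pics/camcrop.png

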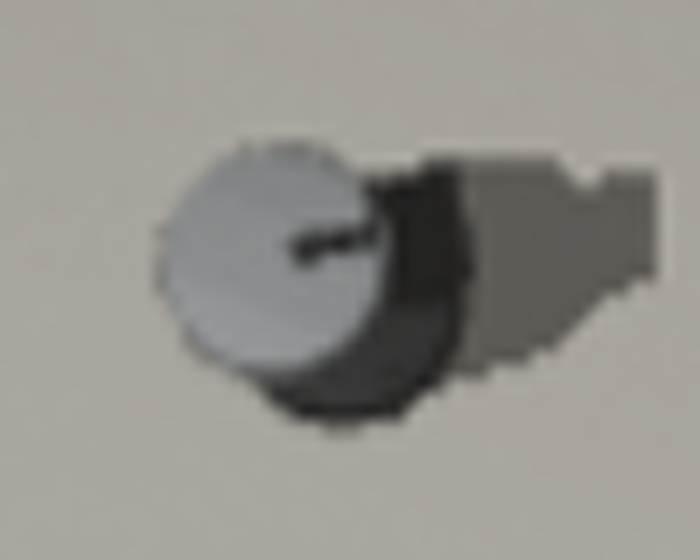

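View pics/basecrop.png

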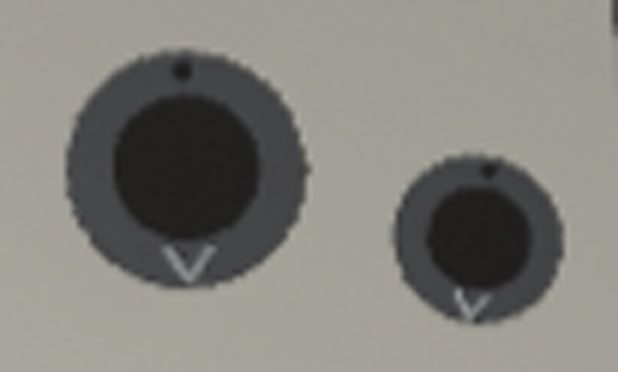

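View pics/wrist0.png

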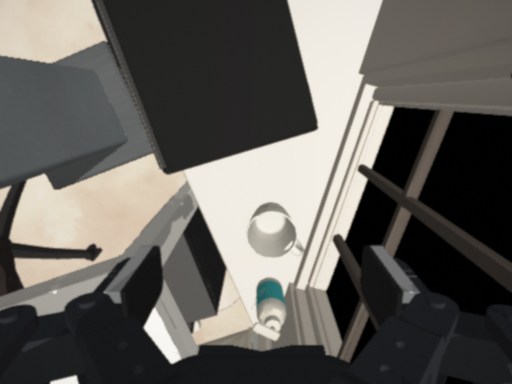

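```bash
python3 -m crank '[{"dp":[-29.5,41.7,0],"spin":0},{"dp":[-29.5,41.7,0],"spin":0},{"dp":[-29.5,41.7,0],"spin":0},{"dp":[-29.5,41.7,0],"spin":0},{"dp":[-29.5,41.7,0],"spin":0},{"dp":[-29.5,41.7,0],"spin":0},{"dp":[-29.5,41.7,0],"spin":0},{"dp":[-29.5,41.7,0],"spin":0},{"dp":[-29.5,41.7,0],"spin":0},{"dp":[-29.5,41.7,0],"spin":0}]' 85
```

```text
clock: 2.15
tcp_pos: [0.481, 0.0898, 0.2485]
orientation: [180.0, -0.0, 69.3]
contact_force: [0.1, 0.6, -0.2]
gripper_width: 0.0852
```

```bash
python3 -m crank '[{"dp":[0,0,0],"spin":10},{"dp":[0,0,0],"spin":10},{"dp":[0,0,0],"spin":10},{"dp":[0,0,0],"spin":10},{"dp":[0,0,0],"spin":10},{"dp":[0,0,0],"spin":9},{"dp":[0,0,0],"spin":0},{"dp":[0,0,0],"spin":0},{"dp":[0,0,0],"spin":0},{"dp":[0,0,0],"spin":0}]' 85
python3 - <<'E'
from workcell import robot, snapshot, landmark_of
import cv2,pickle
st=robot.get_state();print(st['clock'],st['tcp_pos'],st['orientation'],st['joint_pos'])
s=snapshot("wrist"); cv2.imwrite("pics/wrist1.png",s["image"][:,:,::-1]); pickle.dump(s,open("pics/wrist1.pkl","wb"))
for l in ["camera_centre","camera_lens","meeting_camera"]: print(l,[(d["conf"],d["point"]) for d in landmark_of(s,l)])
E
```

```text
clock: 3.4
tcp_pos: [0.4802, 0.0914, 0.2483]
orientation: [180.0, -0.0, 10.4]
contact_force: [-1.0, 0.2, -0.1]
gripper_width: 0.0849
3.4 [0.48016789 0.09138109 0.24833362] [ 1.79997947e+02 -3.39150500e-03  1.03787382e+01] [-2.32589004e+00  8.46923374e+00  9.60047304e+01 -1.29826210e-03
  7.55222758e+01 -1.27043036e+01]
camera_centre []
camera_lens [(0.83, [201.5, 262.0])]
meeting_camera [(0.82, [159.8, 262.9])]
```

View pics/wrist1.png

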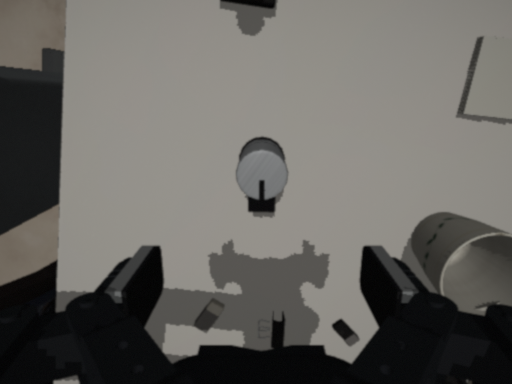

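The camera sits at (262,174) in the wrist view. Its bar and hood point straight down the image, so the jaw axis is already square to the lens. Next I'll measure both precisely.

```bash
python3 - <<'E'
from h import *; import pickle,cv2,numpy as np
np.set_printoptions(precision=4,suppress=True)
s=pickle.load(open("pics/wrist1.pkl","rb")); g=cv2.cvtColor(s["image"],cv2.COLOR_RGB2GRAY)
a=s["image"][125:225,210:315][:,:,::-1]
cv2.imwrite("pics/w1c.png",cv2.resize(a,None,fx=6,fy=6,interpolation=cv2.INTER_CUBIC))
R=np.array(s["R"]);print("campos",-R.T@np.array(s["t"]))
# hood/bar predicted with candidates
def pred(x,y,lens):
    d=np.array([np.cos(np.radians(lens)),np.sin(np.radians(lens))]);p=np.array([-d[1],d[0]])
    P=lambda r,w,z: proj(s,[x+r*d[0]+w*p[0],y+r*d[1]+w*p[1],z])
    return dict(c=P(0,0,.08),top=[P(-.024,0,.08),P(0,.024,.08),P(0,-.024,.08)],hood=[P(.038,.013,.072),P(.038,-.013,.072)])
print(ray(s,262,176,.08),ray(s,248.5,210,.072),ray(s,275,210,.072))
print(pred(.4797,.0918,-80))
E
```

```text
campos [0.4681 0.1606 0.3745]
[0.4812 0.0919 0.08  ] [0.4749 0.0549 0.072 ] [0.4998 0.0595 0.072 ]
{'c': (np.float64(260.2983083550543), np.float64(175.79681525643178)), 'top': [(np.float64(260.4496228618501), np.float64(149.30393022995636)), (np.float64(286.89762181903416), np.float64(175.96426729705965)), (np.float64(233.6937135149395), np.float64(175.62932996768225))], 'hood': [(np.float64(273.6966441187838), np.float64(212.6564950286697)), (np.float64(246.5104506413176), np.float64(212.4890792987878))]}
```

View pics/w1c.png

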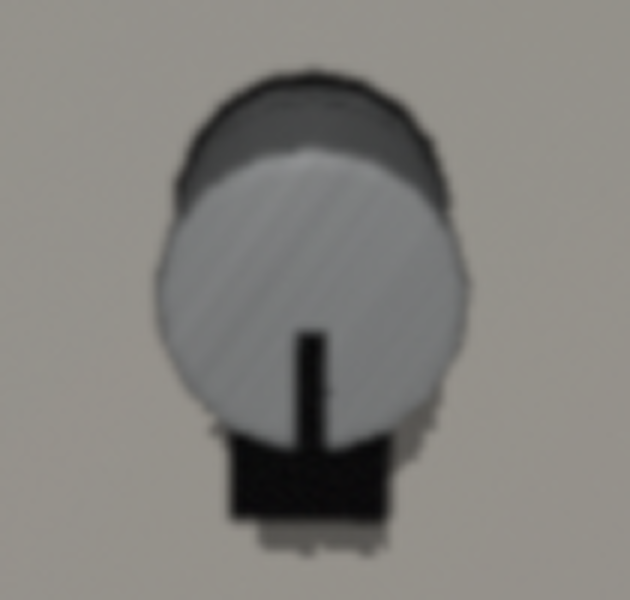

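```bash
python3 -m crank '[{"dp":[1.1,-0.6,28],"spin":0},{"dp":[0,0,30],"spin":0},{"dp":[0,0,30],"spin":0},{"dp":[0,0,30],"spin":0},{"dp":[0,0,30],"spin":0},{"dp":[0,0,25],"spin":0},{"dp":[0,0,15],"spin":0},{"dp":[0,0,10],"spin":0},{"dp":[0,0,5],"spin":0},{"dp":[0,0,0],"spin":0}]' 85
python3 - <<'E'
from workcell import robot, snapshot
import cv2,pickle
s=snapshot("wrist"); cv2.imwrite("pics/wrist2.png",s["image"][:,:,::-1])
E
```

```text
clock: 4.85
tcp_pos: [0.4814, 0.0922, 0.0455]
orientation: [180.0, -0.0, 10.3]
contact_force: [0.1, -0.4, 0.6]
gripper_width: 0.0851
```

View pics/wrist2.png

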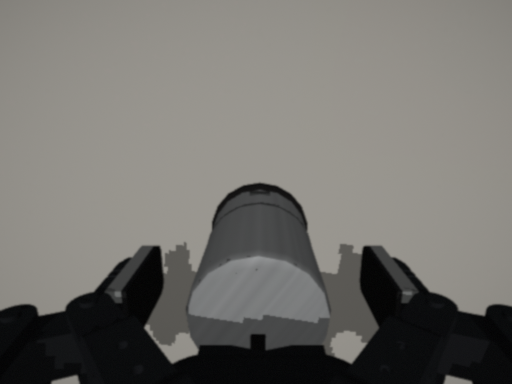

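The camera body is centred between the pads (column 259, with the pads at 160 and 362), so I'm closing now.

```bash
python3 -m crank '[{"dp":[0,0,0],"spin":0},{"dp":[0,0,0],"spin":0},{"dp":[0,0,0],"spin":0},{"dp":[0,0,0],"spin":0},{"dp":[0,0,0],"spin":0},{"dp":[0,0,0],"spin":0},{"dp":[0,0,0],"spin":0},{"dp":[0,0,0],"spin":0},{"dp":[0,0,0],"spin":0},{"dp":[0,0,0],"spin":0}]' 40
python3 -m crank '[{"dp":[0,0,-3],"spin":0},{"dp":[0,0,-10],"spin":0},{"dp":[0,0,-20],"spin":0},{"dp":[0,0,-20],"spin":0},{"dp":[0,0,-20],"spin":0},{"dp":[0,0,-20],"spin":0},{"dp":[0,0,-20],"spin":0},{"dp":[0,0,-10],"spin":0},{"dp":[0,0,0],"spin":0},{"dp":[0,0,0],"spin":0}]'
```

```text
clock: 6.15
tcp_pos: [0.4813, 0.0922, 0.0461]
orientation: [180.0, -0.0, 10.3]
contact_force: [-1.4, 0.0, 5.9]
gripper_width: 0.0471
clock: 7.4
tcp_pos: [0.4806, 0.0922, 0.1676]
orientation: [-180.0, 0.1, 10.3]
contact_force: [-0.3, -0.4, -1.5]
gripper_width: 0.0468
```

```bash
python3 - <<'E'
from workcell import robot, snapshot
import cv2,pickle
for n in ["wrist","top"]:
  s=snapshot(n); cv2.imwrite(f"pics/{n}3.png",s["image"][:,:,::-1]);pickle.dump(s,open(f"pics/{n}3.pkl","wb"))
print(robot.get_state()['contact_force'],robot.get_state()['joint_pos'])
E
```

```text
[ 0.06736395  0.14301258 -1.52697942] [-2.22771417e+00  1.28582827e+01  1.02697697e+02 -3.87970710e-04
  6.45454419e+01 -1.25528987e+01]
```

View pics/wrist3.png

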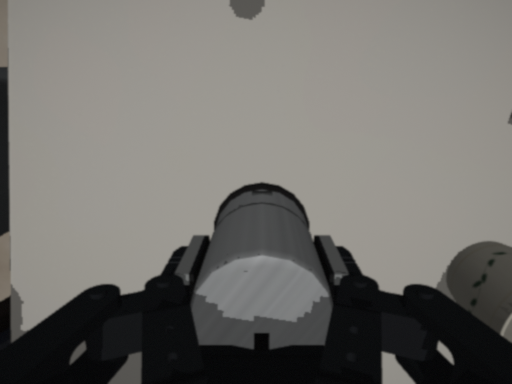

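View pics/top3.png

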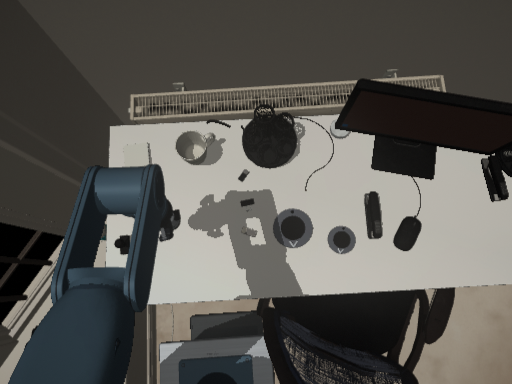

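The camera is held securely. I'm carrying it past the larger base so the wrist camera can measure that base.

```bash
python3 -m crank '[{"dp":[-9.2,30,-20],"spin":0},{"dp":[-9.2,43,-20],"spin":0},{"dp":[-9.2,43,-20],"spin":0},{"dp":[-9.2,43,-22],"spin":0},{"dp":[-9.2,43,0],"spin":0},{"dp":[-9.2,43,0],"spin":0},{"dp":[-9.2,43,0],"spin":0},{"dp":[-9.2,43,0],"spin":0},{"dp":[-9.2,43,0],"spin":0},{"dp":[-9.2,43,0],"spin":0}]'
python3 -m crank '[{"dp":[0,0,0],"spin":0},{"dp":[0,0,0],"spin":0},{"dp":[0,0,0],"spin":0},{"dp":[0,0,0],"spin":0},{"dp":[0,0,0],"spin":0},{"dp":[0,0,0],"spin":0},{"dp":[0,0,0],"spin":0},{"dp":[0,0,0],"spin":0},{"dp":[0,0,0],"spin":0},{"dp":[0,0,0],"spin":0}]'
python3 - <<'E'
from workcell import robot, snapshot, landmark_of
import cv2,pickle
for n in ["wrist","scene"]:
  s=snapshot(n); cv2.imwrite(f"pics/{n}4.png",s["image"][:,:,::-1]);pickle.dump(s,open(f"pics/{n}4.pkl","wb"))
  for l in ["base_centre","base_pointer"]: print(n,l,[(d["conf"],d["point"]) for d in landmark_of(s,l)])
print(robot.get_state()['joint_pos'])
E
```

```text
clock: 8.75
tcp_pos: [0.465, -0.3358, 0.2494]
orientation: [-179.9, 0.0, 10.3]
contact_force: [1.1, 0.3, -1.3]
gripper_width: 0.047
clock: 10.0
tcp_pos: [0.4654, -0.3346, 0.2503]
orientation: [-180.0, 0.0, 10.3]
contact_force: [-0.9, -0.4, -1.6]
gripper_width: 0.0469
wrist base_centre [(0.7, [79.3, 263.5]), (0.57, [202.6, 202.0])]
wrist base_pointer [(0.93, [67.9, 219.8]), (0.78, [192.3, 173.4])]
scene base_centre [(0.97, [290.8, 289.5]), (0.8, [246.5, 257.4])]
scene base_pointer [(0.93, [295.2, 280.0]), (0.88, [254.1, 243.0])]
[-4.68607103e+01  1.71250090e+01  8.45165281e+01  3.95759836e-04
  7.83616341e+01 -5.71878896e+01]
```

View pics/wrist4.png

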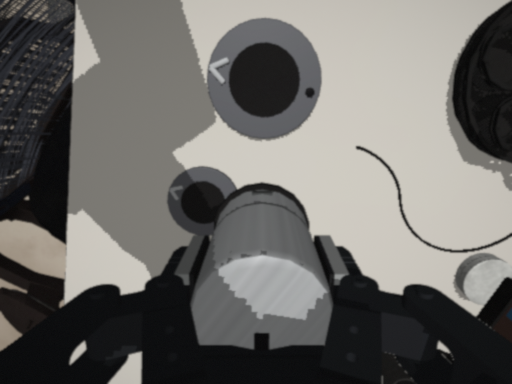

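View pics/scene4.png

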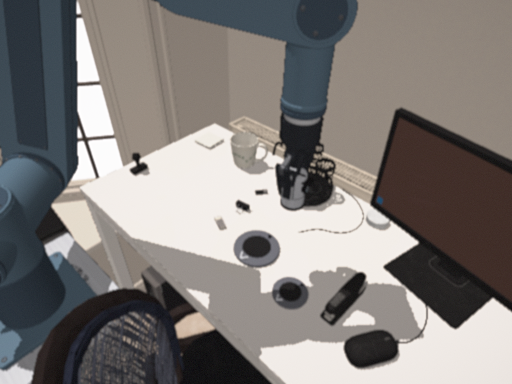

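The wrist view shows the large base at (264,80) with its V at (218,69) and button at (310,92). The small base is at (202,203). I'll fit the pad now.

```bash
python3 - <<'E'
from h import *; import pickle,cv2,numpy as np
np.set_printoptions(precision=4,suppress=True)
def comp(m,seed):
    n,l,st,c=cv2.connectedComponentsWithStats(m.astype(np.uint8)); k=l[seed[1],seed[0]]; return (l==k).astype(np.uint8)
def world_circle(s,mask,z):
    cs,_=cv2.findContours(mask,cv2.RETR_EXTERNAL,cv2.CHAIN_APPROX_NONE); c=max(cs,key=len)[:,0,:].astype(float)
    W=np.array([ray(s,u,v,z)[:2] for u,v in c]); (x,y),r=cv2.minEnclosingCircle((W*1000).astype(np.float32))
    A=np.c_[2*W,np.ones(len(W))]; q=np.linalg.lstsq(A,(W**2).sum(1),rcond=None)[0]
    return q[:2],np.sqrt(q[2]+q[0]**2+q[1]**2),len(c)
for f,seedpad in [("wrist4",(264,80)),("top0",(293,228))]:
    s=pickle.load(open(f"pics/{f}.pkl","rb")); g=cv2.cvtColor(s["image"],cv2.COLOR_RGB2GRAY)
    print(f,g[seedpad[1],seedpad[0]]); print(g[seedpad[1],seedpad[0]-70:seedpad[0]+70:3])
    th=50
    for th in (45,):
        print("pad",world_circle(s,comp(g<th,seedpad),.012))
        print("disc",world_circle(s,comp(g<110,seedpad),.008))
s=pickle.load(open("pics/wrist4.pkl","rb")); g=cv2.cvtColor(s["image"],cv2.COLOR_RGB2GRAY)
sub=g[50:92,203:228]; ys,xs=np.where((sub>115)); 
cv2.imwrite("pics/w4c.png",cv2.resize(s["image"][5:150,195:335][:,:,::-1],None,fx=4,fy=4,interpolation=cv2.INTER_CUBIC))
E
```

```text
wrist4 28
[121 121 121 126 167 100 101  98 119 174 140  97  28  26  26  27  27  27
  27  27  27  27  28  27  27  27  28  27  26  27  28  28  27  27  27  58
 100 100 100 100  99  99 107 199 199 199 199]
pad (array([ 0.4531, -0.2504]), np.float64(0.03541900871082683), 201)
disc (array([ 0.4553, -0.2513]), np.float64(0.057307245457482725), 388)
top0 33
[164 164 163 163 163 164 158 146  88 126 162 162 162 161 161 160 160  73
  72  69  33  32  32  33  32  32  32  35  68  68 100 160 159 159 159 159
 155  70  67  67  31  66 113 157 157 157 157]
pad (array([ 0.4518, -0.2506]), np.float64(0.034874293650687754), 66)
disc (array([ 0.4516, -0.2508]), np.float64(0.05898046625037875), 110)
```

View pics/w4c.png

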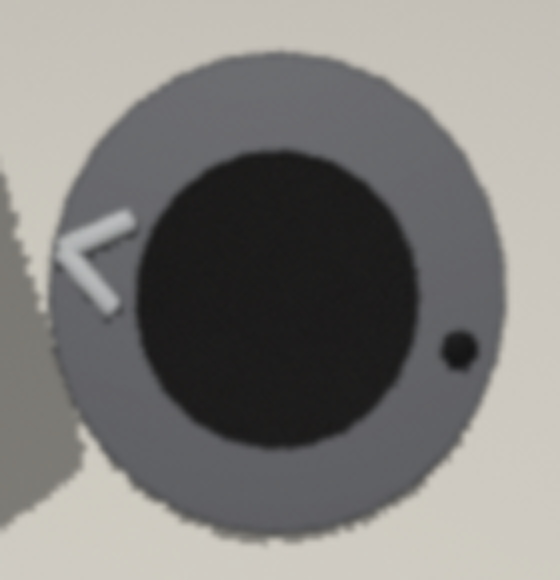

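```bash
python3 - <<'E'
from h import *; import pickle,numpy as np
np.set_printoptions(precision=4,suppress=True)
s=pickle.load(open("pics/wrist4.pkl","rb"))
P=lambda x,y,z: ray(s,195+x/4-.4,5+y/4-.4,z)[:2]
b=P(460,350,.012);t=P(62,248,.013);e1=P(130,216,.013);e2=P(113,308,.013);c=P(278,299,.012)
a=lambda d:np.degrees(np.arctan2(d[1],d[0]))
print(b,t,e1,e2,c); print("btn->tip",a(t-b),"c->tip",a(t-c),"mid->tip",a(t-(e1+e2)/2),"btn->c",a(c-b),"btn->mid",a((e1+e2)/2-b))
t0=pickle.load(open("pics/top0.pkl","rb"))
Q=lambda x,y:ray(t0,262+x/6-.4,200+y/6-.4,.012)[:2]
print(Q(183,71),Q(189,280),a(Q(189,280)-Q(183,71)),a(Q(189,280)-Q(186,167)))
E
```

```text
[ 0.5022 -0.2532] [ 0.3969 -0.247 ] [ 0.4128 -0.2364] [ 0.4118 -0.2591] [ 0.4533 -0.2492]
btn->tip 176.65238352021348 c->tip 177.72514271041248 mid->tip 177.34719781589047 btn->c 175.41964118156957 btn->mid 176.53335700438888
[ 0.5007 -0.2535] [ 0.3955 -0.2471] 176.51227888110668 176.38757683361783
```

```bash
python3 -m crank '[{"dp":[0.7,-18,0],"spin":0},{"dp":[0.7,-25,0],"spin":0},{"dp":[0.6,-25,0],"spin":0},{"dp":[0.6,-17,0],"spin":0},{"dp":[0,0,0],"spin":10.3},{"dp":[0,0,0],"spin":10.3},{"dp":[0,0,0],"spin":10.3},{"dp":[0,0,0],"spin":10.3},{"dp":[0,0,0],"spin":10.3},{"dp":[0,0,0],"spin":10.3}]'
python3 -m crank '[{"dp":[0,0,0],"spin":10.3},{"dp":[0,0,0],"spin":10.3},{"dp":[0,0,0],"spin":10.3},{"dp":[0,0,0],"spin":10.3},{"dp":[0,0,30],"spin":0},{"dp":[0,0,40],"spin":0},{"dp":[0,0,40],"spin":0},{"dp":[0,0,20],"spin":0},{"dp":[0,0,0],"spin":0},{"dp":[0,0,0],"spin":0}]'
python3 - <<'E'
from workcell import robot, snapshot
import cv2,pickle
from h import *
for n in ["wrist","scene","top"]:
  s=snapshot(n); cv2.imwrite(f"pics/{n}5.png",s["image"][:,:,::-1]);pickle.dump(s,open(f"pics/{n}5.pkl","wb"))
st=robot.get_state();print(st['tcp_pos'],st['orientation'],st['joint_pos'])
# foot far edge check at wrist3
w=pickle.load(open("pics/wrist3.pkl","rb")); y=np.radians(10.3); ty=np.array([np.sin(y),-np.cos(y)]); c=np.array([.4806,.0922])
for k in (0,.001,.002,-.001): 
  p=c-ty*(.026-k); print(k,proj(w,[p[0],p[1],.1676-.0457]),proj(w,[p[0],p[1],.1676-.0457+.005]))
E
```

```text
clock: 11.55
tcp_pos: [0.4526, -0.2499, 0.2504]
orientation: [-180.0, -0.0, -51.8]
contact_force: [0.0, 0.4, -1.7]
gripper_width: 0.0466
clock: 12.8
tcp_pos: [0.4533, -0.2507, 0.1213]
orientation: [-179.9, -0.1, -92.7]
contact_force: [-0.8, -0.2, -0.4]
gripper_width: 0.0469
[ 0.45340396 -0.25099507  0.12164354] [-1.79882155e+02 -9.53129874e-02 -9.26683793e+01] [-4.13125871e+01  1.85601485e+01  1.02184301e+02 -9.91403157e-04
  5.91039871e+01  5.13562021e+01]
0 (np.float64(260.3930807910606), np.float64(182.26960819108203)) (np.float64(260.35153656565836), np.float64(184.68616159584917))
0.001 (np.float64(260.393993618375), np.float64(184.096617283712)) (np.float64(260.35254086913983), np.float64(186.5601278481572))
0.002 (np.float64(260.3949036241379), np.float64(185.91797908656537)) (np.float64(260.3535419821356), np.float64(188.4281408576367))
-0.001 (np.float64(260.39216512905153), np.float64(180.43692550302848)) (np.float64(260.3505290564151), np.float64(182.80621359636234))
```

View pics/wrist5.png

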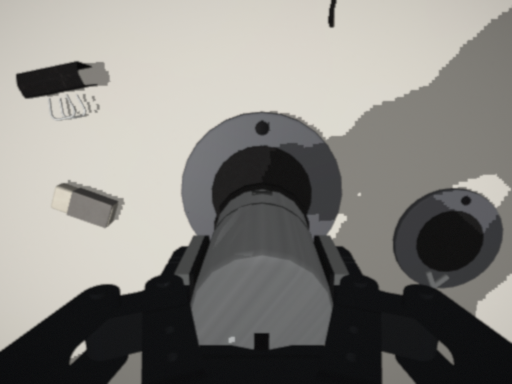

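View pics/scene5.png

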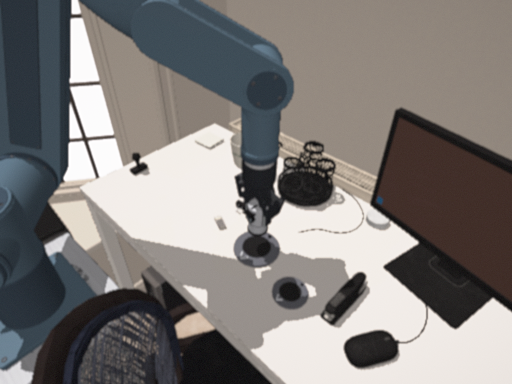

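```bash
python3 - <<'E'
from h import *; import pickle,cv2,numpy as np
np.set_printoptions(precision=4,suppress=True)
s=pickle.load(open("pics/wrist5.pkl","rb")); g=cv2.cvtColor(s["image"],cv2.COLOR_RGB2GRAY).astype(float)
# pad edge: from column scan top->down; radial scan
from scipy.optimize import least_squares
def edges(cx,cy,angs,r0,r1,dark_in,thr):
    out=[]
    for a in angs:
        rs=np.arange(r1,r0,-.25); u=cx+rs*np.cos(a); v=cy+rs*np.sin(a)
        p=cv2.remap(g.astype(np.float32),u.astype(np.float32)[None],v.astype(np.float32)[None],cv2.INTER_LINEAR)[0]
        k=np.where(p<thr)[0]
        if len(k): out.append((u[k[0]],v[k[0]]))
    return np.array(out)
print(g[100:230:2,250].astype(int)); print(g[185,170:350:3].astype(int))
E1=edges(262,192,np.radians(list(range(-175,-100,5))+list(range(-80,-4,5))),30,62,1,48)
def circ(E,z,r):
    W=np.array([ray(s,u,v,z)[:2] for u,v in E])
    q=least_squares(lambda p:np.hypot(W[:,0]-p[0],W[:,1]-p[1])-r,[.453,-.25],loss='soft_l1',f_scale=.001); return q.x,np.std(q.fun)
print("pad",circ(E1,.012,.037))
W=np.array([ray(s,u,v,.012)[:2] for u,v in E1]);A=np.c_[2*W,np.ones(len(W))]; q=np.linalg.lstsq(A,(W**2).sum(1),rcond=None)[0];print(q[:2],np.sqrt(q[2]+q[0]**2+q[1]**2))
b=ray(s,262.7,127.5,.012);print("btn",b)
cv2.imwrite("pics/w5c.png",cv2.resize(s["image"][100:250,170:350][:,:,::-1],None,fx=4,fy=4,interpolation=cv2.INTER_CUBIC))
yaw=np.radians(-92.67);ty=np.array([np.sin(yaw),-np.cos(yaw)]);c=np.array([.4534,-.2509]);
for k in (-.001,0,.001,.002):
    p=c-ty*(.026-k); print(k,[np.round(proj(s,[p[0],p[1],.1215-.0457+dz]),1) for dz in (0,.004)])
print("wrist tilt affects")
E
```

```text
[217 217 217 217 218 216 165  94 109 112 111 111 112 111 112 111 111 111
 111 111 111 111 110  93  32  32  31  30  31  31  31  31  32  31  31  31
  31  31  32  31  31  30  21  15  19  32  73  78  79  79  79  76  65  80
  79  80  80  79  81  80  81  80  80  80  81]
[217 218 218 215 125 116 117 116 115 116 115 115 115 114  79  31  32  31
  31  32  30  32  33  31  30  21  18  15  14  17  17  18  16  14  14  14
  15  17  18  19  19  18  19  18  19  19  19  53  61  60  61  60  60  60
  60  60  61  93 133 133]
pad (array([ 0.4524, -0.2508]), np.float64(0.00024613812275058776))
[ 0.4531 -0.2509] 0.03647380047695228
btn [ 0.5022 -0.2536  0.012 ]
-0.001 [array([262.5, 180.5]), array([262.5, 182.4])]
0 [array([262.5, 182.4]), array([262.5, 184.3])]
0.001 [array([262.5, 184.2]), array([262.5, 186.1])]
0.002 [array([262.5, 186. ]), array([262.5, 188. ])]
wrist tilt affects
```

View pics/w5c.png

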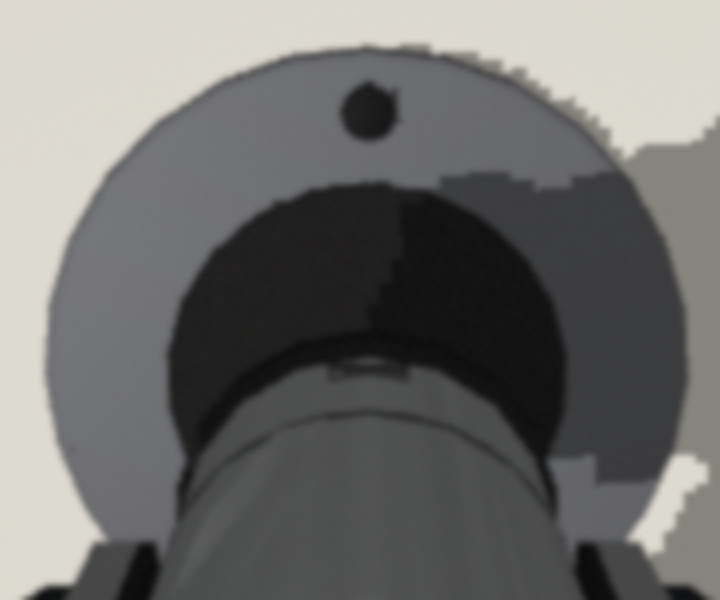

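The alignment over the pad looks good: the foot, pad centre and button share columns 262–263. I'll descend, then approach contact slowly.

```bash
python3 -m crank '[{"dp":[0,0,10],"spin":0},{"dp":[0,0,15],"spin":0},{"dp":[0,0,13],"spin":0},{"dp":[0,0,9],"spin":0},{"dp":[0,0,5],"spin":0},{"dp":[0,0,3],"spin":0},{"dp":[0,0,2],"spin":0},{"dp":[0,0,1],"spin":0},{"dp":[0,0,0],"spin":0},{"dp":[0,0,0],"spin":0}]'
```

```text
clock: 14.2
tcp_pos: [0.4528, -0.2505, 0.0625]
orientation: [-180.0, -0.0, -92.7]
contact_force: [0.2, 0.4, -1.8]
gripper_width: 0.0469
```

```bash
python3 -m crank '[{"dp":[0,0,0.6],"spin":0},{"dp":[0,0,0.6],"spin":0},{"dp":[0,0,0.6],"spin":0},{"dp":[0,0,0.6],"spin":0},{"dp":[0,0,0.6],"spin":0},{"dp":[0,0,0.5],"spin":0},{"dp":[0,0,0],"spin":0},{"dp":[0,0,0],"spin":0},{"dp":[0,0,0],"spin":0},{"dp":[0,0,0],"spin":0}]'
python3 - <<'E'
from workcell import robot
for i in range(3): print(robot.get_state()['contact_force'],robot.get_state()['tcp_pos'])
E
```

```text
clock: 15.45
tcp_pos: [0.4527, -0.2505, 0.0588]
orientation: [180.0, -0.0, -92.7]
contact_force: [-0.8, -0.0, -1.3]
gripper_width: 0.0469
[-0.78393076 -0.03443608 -1.33996771] [ 0.45268455 -0.25047723  0.05882764]
[-0.78393076 -0.03443608 -1.33996771] [ 0.45268455 -0.25047723  0.05882764]
[-0.78393076 -0.03443608 -1.33996771] [ 0.45268455 -0.25047723  0.05882764]
```

```bash
python3 -m crank '[{"dp":[0,0,0.4],"spin":0},{"dp":[0,0,0],"spin":0},{"dp":[0,0,0.4],"spin":0},{"dp":[0,0,0],"spin":0},{"dp":[0,0,0.2],"spin":0},{"dp":[0,0,0],"spin":0},{"dp":[0,0,0],"spin":0},{"dp":[0,0,0],"spin":0},{"dp":[0,0,0],"spin":0},{"dp":[0,0,0],"spin":0}]'
```

```text
clock: 16.7
tcp_pos: [0.4528, -0.2505, 0.0581]
orientation: [-180.0, -0.0, -92.7]
contact_force: [-2.1, 1.2, 5.5]
gripper_width: 0.047
```

The force reads +5.5 N, up from about −1.5 N, so the camera is resting on the pad. Now I'll release and back off straight up.

```bash
python3 -m crank '[{"dp":[0,0,0],"spin":0},{"dp":[0,0,0],"spin":0},{"dp":[0,0,0],"spin":0},{"dp":[0,0,0],"spin":0},{"dp":[0,0,0],"spin":0},{"dp":[0,0,0],"spin":0},{"dp":[0,0,0],"spin":0},{"dp":[0,0,0],"spin":0},{"dp":[0,0,0],"spin":0},{"dp":[0,0,0],"spin":0}]' 85
python3 -m crank '[{"dp":[0,0,-5],"spin":0},{"dp":[0,0,-15],"spin":0},{"dp":[0,0,-30],"spin":0},{"dp":[0,0,-30],"spin":0},{"dp":[0,0,-30],"spin":0},{"dp":[0,0,-30],"spin":0},{"dp":[0,0,-30],"spin":0},{"dp":[0,0,-20],"spin":0},{"dp":[0,0,0],"spin":0},{"dp":[0,0,0],"spin":0}]'
python3 - <<'E'
from workcell import robot, snapshot
import cv2,pickle
for n in ["wrist","scene"]:
  s=snapshot(n); cv2.imwrite(f"pics/{n}6.png",s["image"][:,:,::-1]);pickle.dump(s,open(f"pics/{n}6.pkl","wb"))
E
```

```text
clock: 17.95
tcp_pos: [0.4527, -0.2505, 0.0578]
orientation: [180.0, -0.0, -92.7]
contact_force: [0.2, -0.7, -0.7]
gripper_width: 0.0852
clock: 19.2
tcp_pos: [0.4523, -0.2501, 0.2475]
orientation: [180.0, 0.0, -92.7]
contact_force: [-0.6, -0.1, -0.3]
gripper_width: 0.0851
```

View pics/wrist6.png

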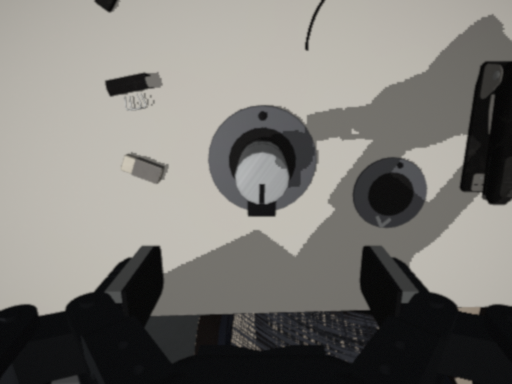

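View pics/scene6.png

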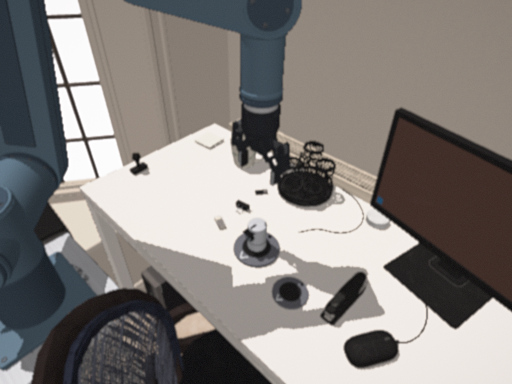

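The camera stands upright on the larger base at (262,172) in the wrist view, with its hood facing the pointer side. Next I'll check the offset and heading in numbers.

```bash
python3 - <<'E'
from h import *; import pickle,cv2,numpy as np
np.set_printoptions(precision=4,suppress=True)
s=pickle.load(open("pics/wrist6.pkl","rb")); g=cv2.cvtColor(s["image"],cv2.COLOR_RGB2GRAY)
cv2.imwrite("pics/w6c.png",cv2.resize(s["image"][95:225,200:325][:,:,::-1],None,fx=5,fy=5,interpolation=cv2.INTER_CUBIC))
m=np.zeros_like(g);m[135:206,228:298]=(g[135:206,228:298]>125)
n,l,st,c=cv2.connectedComponentsWithStats(m);k=l[160,262];mm=(l==k).astype(np.uint8);print(st[k])
mm=cv2.morphologyEx(mm,cv2.MORPH_CLOSE,np.ones((9,9)));
cs,_=cv2.findContours(mm,0,cv2.CHAIN_APPROX_NONE);p=max(cs,key=len)[:,0,:]
W=np.array([ray(s,u,v,.092)[:2] for u,v in p]);A=np.c_[2*W,np.ones(len(W))]; q=np.linalg.lstsq(A,(W**2).sum(1),rcond=None)[0];print("top",q[:2],np.sqrt(q[2]+q[0]**2+q[1]**2))
for yc in (-.2506,):
  for L in (175,177,179):
    d=np.radians(L);print(L,[np.round(proj(s,[.4527+r*np.cos(d),yc+r*np.sin(d),z]),1) for r,z in((0,.092),(.022,.092),(.038,.084))])
E
```

```text
[ 236  153   52   51 1917]
top [ 0.4532 -0.2494] 0.02198753440902618
175 [array([262.4, 179.3]), array([261.3, 203.5]), array([260.6, 217.3])]
177 [array([262.4, 179.3]), array([262.2, 203.5]), array([262.1, 217.3])]
179 [array([262.4, 179.3]), array([263.1, 203.5]), array([263.5, 217.3])]
```

View pics/w6c.png

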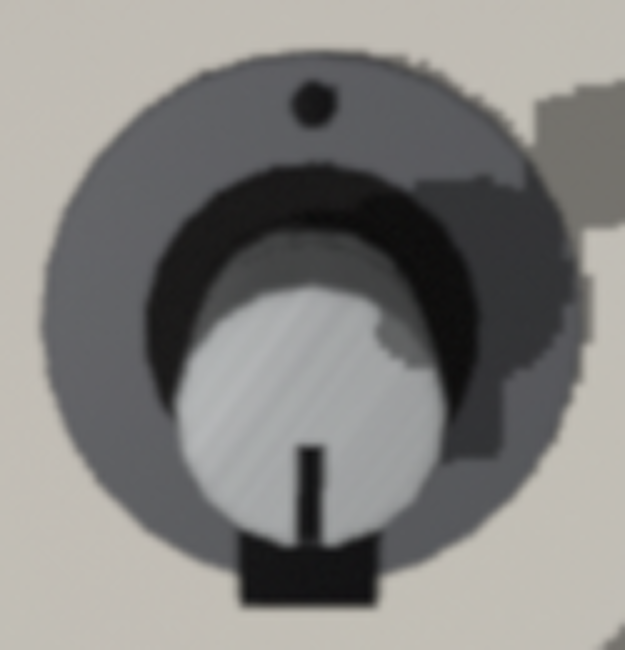

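```bash
python3 -c "
from workcell import robot
print(robot.finish_job(), robot.get_state()['clock'])"
```

```text
the job is handed in; nothing more can be done
the job is handed in; nothing more can be done
```

The camera is standing upright on the pad of the larger base, with its lens facing the V pointer, and the job was handed in at about 19.3 s. I gripped it across its sides, lowered it the last few millimetres in sub-millimetre steps until contact read about 7 N, then let go and backed straight up.

**Last checks, from the wrist picture after release:**
- **Position:** the camera is about 1 mm off the pad's centre. The pad centre is at about (0.4527, −0.2507) and the camera's top centre measured (0.453, −0.2495).
- **Heading:** the lens points to about 176°, against about 176.6° for the pointer. Repeat measurements of the pointer ranged from 175.4° to 177.7°.
- **Surroundings:** the gripper is open and clear of everything. The other things near the work look unmoved by eye in the final scene picture; I did not measure their positions. No check failed.

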